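# Fish the stirring paddle out of the drip tray

### The arm

A 6-joint arm with a two-finger parallel gripper is mounted at the origin on a cart in front of the work surface, level with it; the furniture and walls round the work are solid. World frame = base frame: x ahead of the robot, y to its left, z up, the work surface at z = 0. Lengths are in m, angles in degrees, forces in N, time in s.
With the tool pointing down it reaches from about 0.35 to 0.875 m from the base axis. Payload 4.2 kg.
Tool frame: the origin (TCP) lies on the centre line of the jaws, within the pads' length; the fingertips stand 19 mm ahead of it and the grasp point (between the pads) is the TCP; z points along the fingers, y is the line along which they close (so a half turn about z gives the same grasp; the last joint's range is limited). The gripper opens to 87 mm and grips with 3 to 60 N. Pads are 19 mm wide; open, the fingers measure 117 mm over their backs; the gripper's body (75 mm by 190 mm) begins 51 mm behind the grasp point.
Start: joints at [-52.907, 22.042, 0.453, 0, -68.411, -14.817], TCP at [0.237, -0.578, 0.218] pointing down, gripper open.
Joint ranges: [-179.83, 179.83], [-69.29, 118.12], [-61.27, 80.66], [-181.25, 117.63], [-171.15, -9.14], [-177.46, 177.46]. Speed limits (degrees/s): [159.86, 159.86, 180, 180, 180, 180].

### API

Orientations are given as a 3x3 rotation matrix whose columns are the frame's x, y, z axes.
In Python, from station import sense, capture, finish_job, search_frame, masks_of gives the robot as it stands.
- The arm moves only by the tool drive_tool, never from a script. Its argument "rows" is a list of rows, each a list of 7 numbers: the opening in per cent of the stroke, from 0 (shut) to 100 (fully open), then the shift along the world's x, y, z in mm, then the turn, a rotation vector about the world's x, y, z in rad. In form: [[fingers, dx, dy, dz, wx, wy, wz], ...]. A call has 1 to 5 rows; each row shifts and turns the commanded pose from where the row before left it; what a row does not reach is not made up. A row lasts 1/12 s, in which the tool goes at most 41.7 mm and 7.16 degrees, less where a joint would pass 70% of its speed; a pose out of reach is approached as far as the arm can. A call is refused whole if a number of a shift passes 41.7 or a number of a turn 0.125, either way. A call with a gripper value outside its range is refused whole. The fingers move at their own pace and stop on an object; the grip force is fixed at half the most. Time passes only in rows, so rows that do not move let the fingers close. It gives the time, the measured TCP pose, the force, the opening and the grip force at its end, in the units of the state.
- sense(): the state, without advancing time (a new reading comes with each control period).
- capture(name): name is "side" or "top" or "wrist"; returns a dict with "frame" (420x560x3 uint8, red, green, blue), "z_map" (420x560 float32, m along the optical axis (not along the pixel's ray), 0 where there is no reading), "fx", "fy", "cx", "cy" (pixels), "R" (3x3) and "t" (3): a world point X has camera coordinates R X + t; the wrist camera has in their place "T_tool_cam" (4x4, takes a point from camera to tool coordinates, whose origin is the TCP and whose axes are the flange's). Camera axes: x right, y down, z forward; pixel columns grow to the right and rows downward; lengths in m; the calibration is good to about 2 mm. A picture is of the moment at which its call begins: read the wrist's pose just before it.
- finish_job(): hands the job in; it is judged then, once.
Trained networks look in a picture, given as the dict that the camera call returned (one of the last four; its "shot" number tells which), for a name from the list of things; names that differ only in an ending like _2 or _b are one class to them, and where a whole thing is asked for, a point or a joint stands for the part that bears it (a point fixed in the world has none). Each returns a list of dicts, best first, with "p" (0 to 1); they miss things now and then, are a little off and sometimes report something else, mostly with a low value. They report only what shows in the picture. A call takes as long as a camera call. They do not tell look-alikes from the thing itself.
- search_frame(label, picture): "xy" ([column, row] in pixels, amid what is visible of it).
- masks_of(label, picture): "region" (420x560 bool, what is visible of it) and "xy" ([column, row] in pixels, amid what is visible of it).
The state is a dict: "time_s": time; "joints": joint angles; "joint_velocities": joint speeds; "effort": joint torques, N m; "tcp_pos": TCP position; "ee_rot": TCP orientation; "wrist_force": force on the tool from outside, world axes, zero at the start; "moment": the same for the moment, N m; "gripper_width": opening from 0.0 (shut) to 1.0 (fully open); "gripper_force": force on a finger pad.
Only numpy, scipy, OpenCV 4.12 (cv2) and the standard library are available. Lean on these libraries where they do the work, as an engineer would, in place of code of your own. Each camera call takes 0.05 s, during which the arm holds its last target. There are 200 camera calls.

### The job

The bamboo stirring paddle has slipped under the grate of the steel drip tray and is longer than the opening beside the grate. Take it by its handle, tilt it so that the handle end comes up and out through the opening first while the blade is still under the grate, and draw it out without dragging or lifting the tray or knocking over or shifting the shot glass and the sugar jar nearby. Finish while still holding the paddle: level, still, straight above the tray, with at least 12 cm of air between paddle and grate.

Things in the scene. Friction and masses are not known exactly. Their poses are not given: they have to be found in the camera images.
- drip_tray: loose steel tray, 1.8 kg, 211 long (its x) x 136 wide (its y) x 56 mm high, on the worktop; origin: centre of its underside, z up, +x to the robot's right (world -y within 0.35 rad). Inner floor 6 mm above the origin; inside from x = -102 to +102, y = -65 to +65 mm. A grate of dark bars (underside at z = 50, top at 56 mm) covers the left end, x < -22 mm; the rest is open
- tray_opening (a point): centre of the tray's opening, at the grate's top (tray frame x = 36, y = 0, z = 56 mm). The opening runs from x = -22 (edge of the grate) to +94 mm and y = -56 to +56 mm in the tray's frame; outside it a 12 mm wide, 6 mm thick lip, as high as the grate, runs round the rim
- paddle: loose bamboo stirring paddle, 30 to 55 g, 180 mm long (its x), flat on the tray's floor, along the tray's x within 0.08 rad; origin: centre of its underside, z up. Handle 16 mm wide, 10 thick, from x = -30 to its rounded end at +90 mm, in the opening or just under the far lip; blade 30 mm wide, 7 thick, from x = -20 to its round end at -90 mm, under the grate
- paddle_handle_end (a point): tip of the paddle's handle (paddle frame x = 90, y = 0, z = 5 mm)
- paddle_blade_end (a point): tip of the paddle's blade (paddle frame x = -90, y = 0, z = 3.5 mm)
- acrylic_screen: fixed upright pane of clear acrylic, hardly visible, right behind the tray: 5 mm thick, 1 m high, across the whole worktop in the plane x = 0.545 m of the world. Keep arm and hand on the robot's side of it, also on the way in from the right. Its origin (0.563, 0.27, 0) lies at its foot
- shot_glass: clear shot glass, 48 mm across, 61 mm high, stands behind the tray to the right; origin: centre of its underside; not to be disturbed
- sugar_jar: glass sugar jar with a yellowish lid, 62 mm across, 110 mm high, stands far to the right of the tray; origin: centre of its underside; not to be disturbed
Not all that is in view belongs to the job. There is more than one size of the paddle; the job needs the larger.

How it is judged:
By the outcome, as a careful person would: the job done as asked, in the order asked, and still so for the second after the job is handed in, while the arm keeps its last pose, push and grip.
It also fails if it takes over 51 s, if anything falls off the work surface, if the arm or the gripper's body presses on something with over 40 N, if the wrist force passes 120 N, or if a joint passes its speed limit or range.

## Working session

There is one attempt and no reset: what is moved stays moved. The work goes in short steps, Python scripts to look and compute and a tool call to move; the robot and the scene stay as the last step left them, time stands still between calls to the robot, and variables do not carry over. Pictures are saved under pics/ and viewed, at most 10 in all, crops included, and the job is handed in when it is done.

Besides the shell and the picture viewer there is one more tool, called after ">>>" in YAML: its name, and indented under it one key for each argument. drive_tool: Moves the arm, as the interface text tells. Its arguments: {"type":"object","properties":{"rows":{"type":"array"}},"required":["rows"]}

```bash
ls; mkdir -p pics; cat > h.py <<'E'
import numpy as np, cv2
from station import *
def world(p,u,v,st=None,z=None):
    """pixels -> world by depth"""
    u=np.asarray(u,float);v=np.asarray(v,float)
    if z is None: z=p["z_map"][np.round(v).astype(int),np.round(u).astype(int)]
    c=np.stack([(u-p["cx"])/p["fx"]*z,(v-p["cy"])/p["fy"]*z,z+0*u],-1)
    if "R" in p: return (c-np.array(p["t"]))@np.array(p["R"])
    T=np.array(p["T_tool_cam"]); c=c@T[:3,:3].T+T[:3,3]
    return c@np.array(st["ee_rot"]).T+np.array(st["tcp_pos"])
def save(p,n,crop=None,s=1):
    f=p["frame"]
    if crop: f=f[crop[1]:crop[3],crop[0]:crop[2]]
    cv2.imwrite("pics/"+n,cv2.resize(f[:,:,::-1],None,fx=s,fy=s,interpolation=cv2.INTER_CUBIC))
E
python3 - <<'E'
from h import *
np.set_printoptions(precision=3,suppress=True)
s=sense();print(s["time_s"],s["gripper_width"])
print(s["ee_rot"])
ps=[]
for n in("top","side"):
    p=capture(n);ps.append(p);save(p,n+"0.png")
    for l in("drip_tray","paddle","shot_glass","sugar_jar"):
        for m in masks_of(l,p)[:4]:
            v,u=np.nonzero(m["region"]);ok=p["z_map"][v,u]>0
            if ok.sum()<5: print(n,l,m["p"],m["xy"],"nodepth");continue
            w=world(p,u[ok],v[ok])
            print(n,l,round(m["p"],2),np.round(m["xy"]),len(u),np.median(w,0),np.percentile(w,2,0),np.percentile(w,98,0))
np.save("/tmp/a.npy",ps,allow_pickle=True)
im=np.hstack([cv2.resize(p["frame"],None,fx=.7,fy=.7) for p in ps]);cv2.imwrite("pics/both.png",im[:,:,::-1])
E
```

```text
pics
0.0 1.0007806280374818
[[-0.925 -0.379 -0.001]
 [-0.379  0.925  0.002]
 [ 0.     0.002 -1.   ]]
top drip_tray 0.72 [239. 268.] 4638 [0.371 0.302 0.01 ] [ 0.284  0.194 -0.001] [0.446 0.404 0.059]
top drip_tray 0.5 [254. 272.] 285 [0.345 0.274 0.014] [0.324 0.219 0.008] [0.372 0.365 0.02 ]
top paddle 0.72 [249. 270.] 375 [0.349 0.291 0.014] [0.322 0.217 0.005] [0.377 0.378 0.021]
top paddle 0.68 [176. 188.] 328 [0.628 0.372 0.004] [ 0.586  0.305 -0.005] [0.659 0.411 0.01 ]
top shot_glass 0.79 [264. 209.] 321 [0.487 0.19  0.03 ] [0.46  0.169 0.006] [0.503 0.212 0.062]
top sugar_jar 0.85 [379. 170.] 736 [ 0.438 -0.105  0.106] [ 0.415 -0.139  0.01 ] [ 0.47  -0.085  0.114]
side drip_tray 0.82 [290. 272.] 5642 [0.362 0.323 0.04 ] [0.276 0.188 0.005] [0.448 0.418 0.058]
side shot_glass 0.6 [271. 234.] 404 [0.477 0.206 0.046] [0.459 0.17  0.012] [0.504 0.217 0.061]
side sugar_jar 0.63 [344. 190.] 854 [ 0.435 -0.091  0.065] [ 0.415 -0.135  0.001] [ 0.471 -0.081  0.112]
```

View pics/both.png

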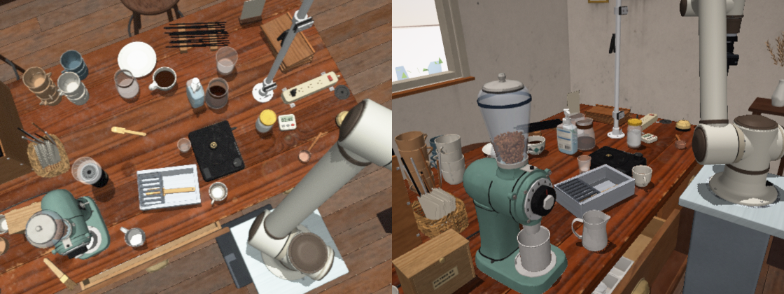

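```bash
python3 - <<'E'
from h import *
np.set_printoptions(precision=3,suppress=True)
ps=np.load("/tmp/a.npy",allow_pickle=True)
P=[]
for p in ps:
    v,u=np.nonzero(p["z_map"]>0);w=world(p,u,v);P.append((w,u,v))
    k=(w[:,2]>.048)&(w[:,2]<.064)&(abs(w[:,0]-.365)<.12)&(abs(w[:,1]-.3)<.14)
    q=w[k]
    # keep the tray's connected component
    g=np.zeros((300,320),np.uint8);i=((q[:,:2]-[.22,.14])*1000).astype(int);ok=(i>=0).all(1)&(i<[300,320]).all(1);g[i[ok,0],i[ok,1]]=255
    g=cv2.dilate(g,np.ones((7,7)));n,lab,st,_=cv2.connectedComponentsWithStats(g);b=1+np.argmax(st[1:,4])
    sel=q[ok][lab[i[ok,0],i[ok,1]]==b]
    print("rect",cv2.minAreaRect((sel[:,:2]*1000).astype(np.float32)),len(sel),np.median(sel[:,2]))
# height map, 2cm cells, max of both cams
w=np.vstack([a[0] for a in P])
print("cols y .50..-.0; rows x .56-> .2 ; max height cm")
for x in np.arange(.56,.16,-.02):
    print("%.2f"%x," ".join("%3d"%(100*max([0]+list(w[(abs(w[:,0]-x)<.01)&(abs(w[:,1]-y)<.01),2]))) for y in np.arange(.5,-.02,-.02)))
save(ps[0],"crop0.png",(150,170,340,320),4)
E
```

```text
rect ((365.12933349609375, 299.5184326171875), (210.88519287109375, 136.57054138183594), 73.63179779052734) 2004 0.05456970050455187
rect ((365.3238525390625, 301.9748840332031), (214.24884033203125, 139.5269012451172), 73.0918197631836) 2307 0.05594247956785045
cols y .50..-.0; rows x .56-> .2 ; max height cm
0.56   0   0   0   0   0   0   0   0   0   0   0   0   0   0   0   0   0   0   0   0   0   0   0   0   2   6
0.54  20   0   0   0   0   0   0   0   0   0   0   0   0   0   0   0   0   0   0   0   0   0   0   0   0   0
0.52  20  20   0   0   0   0   0   0   0   0   0   0   0   0   0   0   0   3   3   3   3   3   3   3   3   2
0.50  18  20   0   0   0   0   0   0   0   0   0   0   0   0   6   6   6   5   3   3   3   3   3   3   3   3
0.48  20  20   0   0   0   0   0   0   0   0   0   0   0   0   6   5   6   6   3   3   3   3   3   3   3   3
0.46  20   0   0   0   0   0   6   5   5   0   0   0   0   0   6   6   6   3   3   3   4   4   3   3   3   3
0.44   0   0   0   0   0   5   6   5   6   6   5   5   0   0   0   0   3   3   3   3   4   5   3   3   3   2
0.42   0   0   0   0   0 
[... 691 characters left out ...]
 5   5   5   5   5   5   0   0   0   0   0   0
0.28   8   8   8   8   0   0   0   0   0   0   1   5   5   5   6   0   5   2   1   5   0   0   0   0   0   0
0.26   8   0   8   8   0   0   0   0   0   0   0   0   0   0   0   3   5   5   5   5   0   0   0   0   0   0
0.24   8   7   8   8   0   0   0   0   0   0   0   0   0   0   0   0   0   4   4   0   0   0   0   0   0   0
0.22   7   8   8   8   0   0   0   0   0   0   0   0   0   0   0   0   0   0   0   0   0   1   0   0   0   0
0.20   0   0   0   0   0   0   0   0   0   0   0   0   0   0   0   0   0   0   0   0   0   0   0   0   0  52
0.18   0   0   0   0   0   0   0   0   0   0   0   0   0   0   0   0   0   0   0   0   0   0   0   0  45  52
```

View pics/crop0.png

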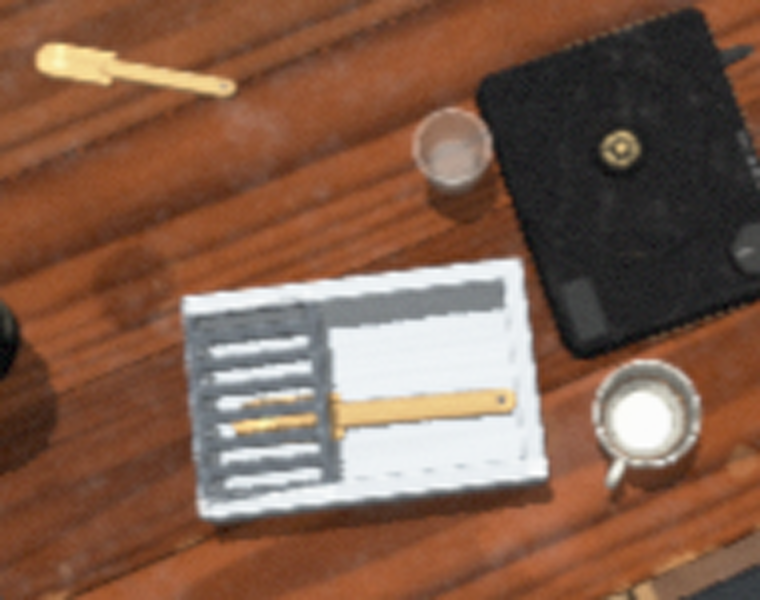

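The tray holds one paddle, at full-image (242,274), with its blade under the grate. A shorter one lies free at (184,187), behind the screen. The paddle in the tray is the larger and fits the description, so that is the target.

```bash
cat >> h.py <<'E'
C=np.array([.365,.3005]);A=np.deg2rad(73.4)
ex=-np.array([np.cos(A),np.sin(A)]);ey=np.array([-ex[1],ex[0]])
def tray(w): d=w[...,:2]-C; return np.stack([d@ex*1e3,d@ey*1e3,w[...,2]*1e3],-1)
def wood(p,st=None):
    f=cv2.cvtColor(p["frame"],cv2.COLOR_RGB2HSV);v,u=np.nonzero((f[...,0]>8)&(f[...,0]<30)&(f[...,1]>70)&(f[...,2]>110)&(p["z_map"]>0))
    w=world(p,u,v,st);t=tray(w);k=(abs(t[:,0])<100)&(abs(t[:,1])<62)&(t[:,2]>2)&(t[:,2]<32)
    return t[k],w[k]
def report(t):
    h=t[t[:,0]>-15]
    (vx,vy,x0,y0)=cv2.fitLine(h[:,:2].astype(np.float32),cv2.DIST_HUBER,0,.01,.01).ravel()
    print("handle n",len(h),"slope",vy/vx,"y at 50:",y0+(50-x0)*vy/vx,"tip x",np.percentile(h[:,0],[98,100]),"z",np.median(h[:,2]),"left end",t[:,0].min(),"width",np.percentile((h[:,1]-y0-(h[:,0]-x0)*vy/vx),[3,97]))
E
python3 - <<'E'
from h import *
np.set_printoptions(precision=3,suppress=True)
ps=np.load("/tmp/a.npy",allow_pickle=True)
for p in ps:
    t,w=wood(p)
    if len(t)>20: report(t)
    v,u=np.nonzero(p["z_map"]>0);w=world(p,u,v);k=(w[:,2]>.13)&(w[:,0]<.62)&(w[:,0]>.3)&(w[:,1]>-.35)&(w[:,1]<.4)
    print(k.sum(), w[k][::max(1,k.sum()//12)])
E
```

```text
handle n 232 slope -0.029241394 y at 50: -13.049898 tip x [89.081 91.836] z 14.547273077417476 left end -83.03678057149688 width [-6.275  6.519]
1943 [[ 0.573 -0.166  0.589]
 [ 0.56  -0.165  0.578]
 [ 0.566 -0.163  0.539]
 [ 0.547 -0.189  0.532]
 [ 0.562 -0.158  0.51 ]
 [ 0.538 -0.164  0.527]
 [ 0.54  -0.152  0.512]
 [ 0.557 -0.174  0.444]
 [ 0.556 -0.176  0.417]
 [ 0.556 -0.173  0.37 ]
 [ 0.566 -0.163  0.289]
 [ 0.558 -0.167  0.226]
 [ 0.614  0.094  0.174]]
1460 [[ 0.571 -0.163  0.558]
 [ 0.538 -0.181  0.531]
 [ 0.561 -0.158  0.514]
 [ 0.561 -0.165  0.484]
 [ 0.554 -0.165  0.445]
 [ 0.575 -0.163  0.416]
 [ 0.587 -0.168  0.391]
 [ 0.578 -0.158  0.371]
 [ 0.559 -0.161  0.333]
 [ 0.559 -0.163  0.287]
 [ 0.557 -0.174  0.236]
 [ 0.565 -0.16   0.184]
 [ 0.613  0.101  0.169]]
```

>>> drive_tool:
  rows:
    - [50,16,38,10,0,0,0.04]
    - [50,16,38,10,0,0,0.04]
    - [50,16,38,5,0,0,0.04]
    - [50,16,38,0,0,0,0.04]
    - [50,16,38,0,0,0,0.04]

```text
time_s: 0.92
tcp_pos: [0.3168, -0.3882, 0.2428]
ee_rot: [[-0.831, -0.556, 0.001], [-0.556, 0.831, -0.001], [-0.001, -0.001, -1.0]]
wrist_force: [1.1, -0.7, -1.0]
gripper_width: 0.708
gripper_force: 0.0
```

>>> drive_tool:
  rows:
    - [50,13,38,0,0,0,0.05]
    - [50,13,38,0,0,0,0.05]
    - [50,13,38,0,0,0,0.05]
    - [50,13,38,0,0,0,0.05]
    - [50,13,38,0,0,0,0.05]

```text
time_s: 1.33
tcp_pos: [0.3815, -0.1979, 0.2426]
ee_rot: [[-0.667, -0.745, 0.001], [-0.745, 0.667, -0.0], [-0.001, -0.001, -1.0]]
wrist_force: [1.1, 0.3, -1.1]
gripper_width: 0.506
gripper_force: 0.0
```

>>> drive_tool:
  rows:
    - [50,5,40,0,0,0,0.04]
    - [50,3,40,0,0,0,0.04]
    - [50,0,40,0,0,0,0.04]
    - [50,0,40,0,0,0,0.04]
    - [50,-5,40,0,0,0,0.04]

```text
time_s: 1.75
tcp_pos: [0.3845, 0.0023, 0.2427]
ee_rot: [[-0.506, -0.863, 0.002], [-0.863, 0.506, 0.0], [-0.001, -0.001, -1.0]]
wrist_force: [1.0, 0.3, -0.6]
gripper_width: 0.501
gripper_force: 0.0
```

>>> drive_tool:
  rows:
    - [50,-10,39,0,0,0,0.06]
    - [50,-10,39,0,0,0,0.06]
    - [50,-10,39,0,0,0,0.06]
    - [50,-10,39,0,0,0,0.06]
    - [50,-10,39,0,0,0,0.06]

```text
time_s: 2.17
tcp_pos: [0.3333, 0.1971, 0.2428]
ee_rot: [[-0.226, -0.974, 0.001], [-0.974, 0.226, 0.001], [-0.002, -0.001, -1.0]]
wrist_force: [2.3, 0.8, 0.1]
gripper_width: 0.496
gripper_force: 0.0
```

>>> drive_tool:
  rows:
    - [50,5,30,-10,0,0,-0.09]
    - [50,0,28,-20,0,0,0]
    - [50,0,0,0,0,0,0]

```text
time_s: 2.42
tcp_pos: [0.3384, 0.2563, 0.2094]
ee_rot: [[-0.313, -0.95, -0.003], [-0.95, 0.313, -0.002], [0.003, 0.002, -1.0]]
wrist_force: [-1.0, 0.2, -1.0]
gripper_width: 0.499
gripper_force: 0.0
```

```bash
python3 - <<'E'
from h import *
np.set_printoptions(precision=3,suppress=True)
s=sense();p=capture("wrist");print(s["tcp_pos"],s["ee_rot"][1])
save(p,"w1.png",None,1.3)
t,w=wood(p,s);report(t)
# tray rect again
v,u=np.nonzero(p["z_map"]>0);w=world(p,u,v,s);a=tray(w);k=(a[:,2]>46)&(a[:,2]<66)&(abs(a[:,0])<125)&(abs(a[:,1])<85)
print(cv2.minAreaRect((w[k][:,:2]*1000).astype(np.float32)),np.median(a[k][:,2]),a[k].min(0),a[k].max(0))
k=(abs(a[:,0]-50)<35)&(abs(a[:,1])<50)&(a[:,2]<12);print("floor z",np.median(a[k][:,2]),k.sum())
print(sense()["tcp_pos"])
E
```

```text
[0.338 0.256 0.209] [-0.95   0.313 -0.002]
handle n 1280 slope -0.016653767 y at 50: -11.454344 tip x [83.844 85.33 ] z 15.602654131698355 left end -74.2602977047991 width [-6.956  7.082]
((366.86181640625, 303.9546203613281), (211.9881591796875, 136.2659454345703), 73.69383239746094) 55.662107801419594 [-110.072  -67.169   46.006] [102.248  69.394  58.92 ]
floor z 5.791093473198339 5023
[0.338 0.255 0.211]
```

View pics/w1.png

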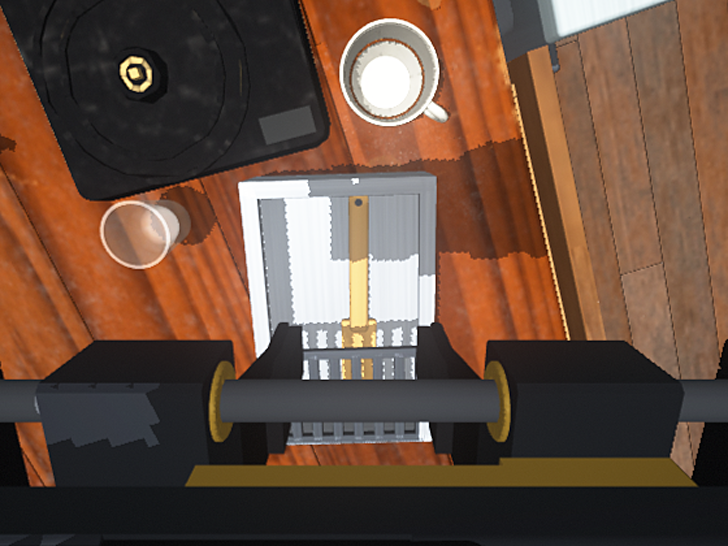

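The view shows the handle, tip at about (358,200), running straight down to the blade under the bars, with the tray rim clear all round. The handle tip is about 5 mm inside the lip. The hand is aligned, so I'm going down.

>>> drive_tool:
  rows:
    - [40,1.5,0,-35,0,0,0.01]
    - [40,0,0,-35,0,0,0]
    - [40,0,0,-35,0,0,0]
    - [40,0,0,-30,0,0,0]
    - [40,0,0,0,0,0,0]

```text
time_s: 2.88
tcp_pos: [0.3385, 0.2492, 0.0732]
ee_rot: [[-0.309, -0.951, -0.007], [-0.951, 0.309, -0.009], [0.011, 0.004, -1.0]]
wrist_force: [-1.0, -1.5, -0.3]
gripper_width: 0.405
gripper_force: 0.0
```

```bash
python3 - <<'E'
from h import *
np.set_printoptions(precision=4,suppress=True)
s=sense();p=capture("wrist");print(s["tcp_pos"],s["ee_rot"],s["gripper_width"],s["wrist_force"])
save(p,"w2.png",None,1.3)
t,w=wood(p,s);
if len(t)>20: report(t)
E
```

```text
[0.3385 0.2492 0.0732] [[-0.309  -0.951  -0.0067]
 [-0.951   0.309  -0.009 ]
 [ 0.0106  0.0036 -0.9999]] 0.40530792359177653 [-1.0455 -1.4972 -0.2537]
handle n 2196 slope -0.029310111 y at 50: -11.697211 tip x [79.3225 81.3266] z 15.580174091694543 left end -47.76963556055259 width [-7.1274  7.3516]
```

View pics/w2.png

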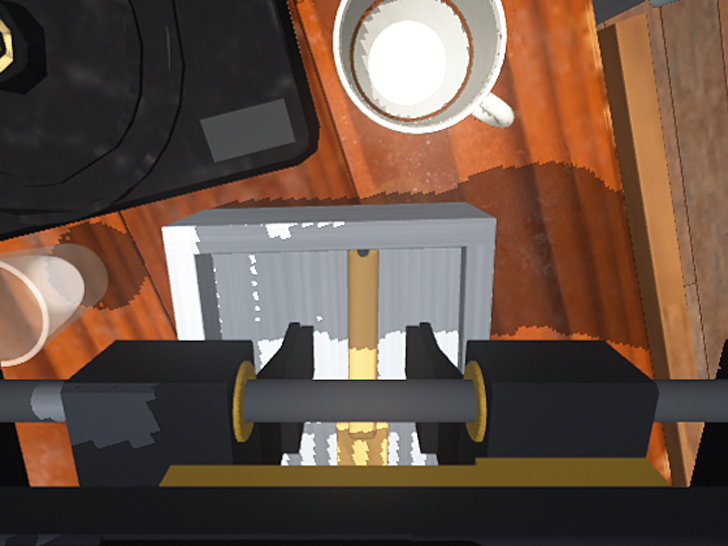

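The view shows the handle centred between the fingers, at about (363,330). The hand has drifted about 6 mm towards -y, so I correct that while descending.

>>> drive_tool:
  rows:
    - [40,0.5,5,-15,0.009,-0.007,0]
    - [40,0,0,-15,0,0,0]
    - [40,0,0,-8,0,0,0]
    - [40,0,0,0,0,0,0]

```text
time_s: 3.27
tcp_pos: [0.3417, 0.2584, 0.0398]
ee_rot: [[-0.307, -0.952, 0.007], [-0.952, 0.307, 0.009], [-0.011, -0.004, -1.0]]
wrist_force: [0.7, 0.4, -0.4]
gripper_width: 0.4
gripper_force: 0.0
```

>>> drive_tool:
  rows:
    - [40,0,0,0,-0.009,0.007,0]
    - [40,0,0,0,0,0,0]
    - [40,0,0,0,0,0,0]

```text
time_s: 3.52
tcp_pos: [0.3421, 0.2593, 0.0404]
ee_rot: [[-0.307, -0.952, 0.002], [-0.952, 0.307, 0.002], [-0.003, -0.001, -1.0]]
wrist_force: [-1.0, -0.1, -0.1]
gripper_width: 0.4
gripper_force: 0.0
```

>>> drive_tool:
  rows:
    - [40,-2.3,-3.5,-6,0,0,0]
    - [40,0,0,-5,0,0,0]
    - [40,0,0,-1.5,0,0,0]
    - [40,0,0,0,0,0,0]
    - [40,0,0,0,0,0,0]

```text
time_s: 3.93
tcp_pos: [0.339, 0.2547, 0.0265]
ee_rot: [[-0.307, -0.952, -0.0], [-0.952, 0.307, -0.001], [0.001, 0.0, -1.0]]
wrist_force: [-0.1, -0.4, -0.3]
gripper_width: 0.402
gripper_force: 0.0
```

>>> drive_tool:
  rows:
    - [10,0,0,0,0,0,0]
    - [10,0,0,0,0,0,0]
    - [10,0,0,0,0,0,0]
    - [10,0,0,0,0,0,0]
    - [10,0,0,0,0,0,0]

```text
time_s: 4.35
tcp_pos: [0.3391, 0.2549, 0.0268]
ee_rot: [[-0.307, -0.952, 0.0], [-0.952, 0.307, 0.0], [-0.0, -0.0, -1.0]]
wrist_force: [-0.5, -0.8, 0.4]
gripper_width: 0.136
gripper_force: 0.0
```

>>> drive_tool:
  rows:
    - [0,0,0,0,0,0,0]
    - [0,0,0,0,0,0,0]
    - [0,0,0,0,0,0,0]

```text
time_s: 4.6
tcp_pos: [0.3391, 0.2548, 0.0267]
ee_rot: [[-0.307, -0.952, 0.0], [-0.952, 0.307, 0.0], [-0.0, -0.0, -1.0]]
wrist_force: [0.4, -0.7, 0.3]
gripper_width: 0.016
gripper_force: 0.0
```

```bash
python3 - <<'E'
from h import *
s=sense();p=capture("wrist");print(s["tcp_pos"],s["gripper_width"],s["gripper_force"],s["wrist_force"])
save(p,"w3.png",None,1.3)
E
```

```text
[0.3390792  0.25481596 0.02671353] 0.015951239547436397 0.0 [ 0.42272028 -0.67234618  0.28722932]
```

View pics/w3.png

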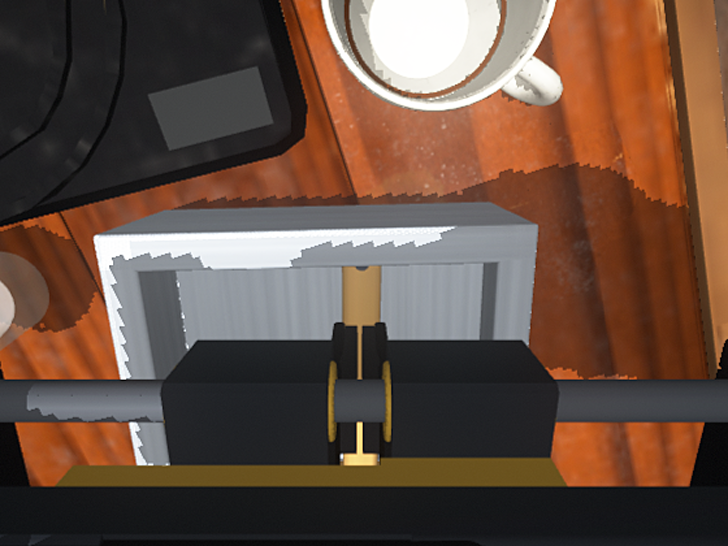

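```bash
python3 - <<'E'
from h import *
np.set_printoptions(precision=1,suppress=True,linewidth=150)
s=sense();p=capture("wrist");print(np.array(p["T_tool_cam"])*1000,p["fx"])
for v in range(240,300,5):
    for u in (262,290): 
        w=world(p,[u],[v],s)[0]; q=np.array(s["ee_rot"]).T@(w-s["tcp_pos"])
        print(v,u,"z_world",round(w[2]*1e3,1),"tool",q*1e3,p["frame"][v,u],round(float(p["z_map"][v,u]),4))
E
```

```text
[[   1.1 -959.8 -280.7   76.7]
 [1000.     1.     0.6   -1. ]
 [  -0.2 -280.7  959.8 -166.9]
 [   0.     0.     0.  1000. ]] 354.56273019454704
240 262 z_world 5.6 tool [ 4.7 -8.9 21.1] [146 150 156] 0.2007
240 290 z_world 14.5 tool [ 8.1  6.6 12.2] [156 121  76] 0.1912
245 262 z_world 5.8 tool [ 1.7 -8.9 20.9] [144 149 155] 0.2013
245 290 z_world 14.7 tool [ 5.3  6.6 12. ] [156 120  75] 0.1918
250 262 z_world 33.9 tool [10.4 -7.8 -7.2] [35 35 35] 0.1719
250 290 z_world 32.8 tool [ 9.9  5.8 -6.1] [35 34 34] 0.1731
255 262 z_world 40.2 tool [ 10.4  -7.5 -13.4] [32 30 31] 0.1659
255 290 z_world 39.5 tool [ 10.1   5.6 -12.8] [36 33 32] 0.1666
260 262 z_world 46.6 tool [ 10.8  -7.3 -19.9] [33 32 31] 0.1596
260 290 z_world 45.8 tool [ 10.4   5.3 -19.1] [31 30 30] 0.1605
265 262 z_world 50.5 tool [ 10.1  -7.1 -23.8] [31 30 30] 0.156
265 290 z_world 52.0 tool [ 10.8   5.1 -25.3] [31 29 28] 0.1544
270 262 z_world 56.5 tool [ 10.6  -6.9 -29.8] [28 28 27] 0.1501
270 290 z_world 55.0 tool [  9.9   5.  -28.3] [29 28 28] 0.1518
275 262 z_world 59.1 tool [  9.6  -6.8 -32.4] [28 28 28] 0.1479
275 290 z_world 58.3 tool [  9.2   4.9 -31.6] [31 31 30] 0.1488
280 262 z_world 65.4 tool [ 10.5  -6.6 -38.7] [29 28 28] 0.1416
280 290 z_world 62.4 tool [  9.    4.7 -35.7] [31 30 29] 0.1449
285 262 z_world 69.4 tool [ 10.5  -6.4 -42.7] [24 23 24] 0.1378
285 290 z_world 69.8 tool [ 10.7   4.4 -43.1] [23 23 20] 0.1374
290 262 z_world 73.3 tool [ 10.4  -6.3 -46.6] [23 21 22] 0.134
290 290 z_world 70.6 tool [  9.    4.4 -43.9] [24 21 20] 0.137
295 262 z_world 115.2 tool [ 32.1  -4.5 -88.5] [56 58 61] 0.0877
295 290 z_world 115.8 tool [ 32.5   2.4 -89.1] [55 57 59] 0.0871
```

```bash
python3 - <<'E'
from h import *
np.set_printoptions(precision=1,suppress=True,linewidth=150)
s=sense();p=capture("wrist")
def q(u,v):
    w=world(p,[u],[v],s)[0]; return np.array(s["ee_rot"]).T@(w-s["tcp_pos"])*1e3
for v in range(246,252): print(v,q(259,v),q(262,v),q(265,v),q(290,v),q(276,v))
for u in (140,170,200,230,250):
    print(u,[tuple(np.round(q(u,v))) for v in (258,262,266,275,290,310)])
t=capture("side")
v,u=np.nonzero(t["z_map"]>0);w=world(t,u,v);a=(w-s["tcp_pos"])@np.array(s["ee_rot"])*1e3
k=(abs(a[:,0])<20)&(abs(a[:,1])<30)&(a[:,2]<5)&(a[:,2]>-60);print(k.sum(),a[k][np.argsort(-a[k][:,2])][:10])
k=(abs(a[:,0])<40)&(abs(a[:,1])<100)&(a[:,2]<-25)&(a[:,2]>-90)
for lo in range(-90,-25,5):
    m=k&(a[:,2]>=lo)&(a[:,2]<lo+5); print(lo,m.sum(),a[m][:,:2].min(0) if m.any() else "",a[m][:,:2].max(0) if m.any() else "")
save(t,"s1.png",(200,180,400,330),4)
E
```

```text
246 [  1.  -10.7  21.1] [ 0.8 -9.  21.7] [ 5.2 -6.9 10.8] [ 4.7  6.6 12. ] [ 5.1 -1.  11.1]
247 [  0.9 -10.6  20. ] [ 0.2 -9.  21.8] [ 4.3 -6.9 11.6] [ 4.1  6.6 12.1] [ 4.9 -1.  10.2]
248 [10.7 -9.3 -5.4] [10.7 -7.8 -5.5] [10.7 -6.4 -5.6] [10.2  5.9 -4.2] [ 4.1 -1.  10.6]
249 [10.4 -9.3 -6.1] [10.3 -7.8 -5.7] [10.3 -6.4 -5.8] [10.6  5.8 -6.5] [ 3.2 -1.  11.4]
250 [10.1 -9.3 -6.7] [10.5 -7.8 -7.5] [10.4 -6.3 -7.4] [10.7  5.8 -8.1] [ 2.9 -1.  10.8]
251 [10.3 -9.2 -8.4] [10.5 -7.7 -8.8] [10.2 -6.3 -8.1] [10.5  5.7 -8.7] [ 2.7 -1.   9.9]
140 [(np.float64(-5.0), np.float64(-78.0), np.float64(18.0)), (np.float64(-7.0), np.float64(-77.0), np.float64(16.0)), (np.float64(-9.0), np.float64(-77.0), np.float64(16.0)), (np.float64(-14.0), np.float64(-77.0), np.float64(14.0)), (np.float64(37.0), np.float64(-32.0), np.float64(-95.0)), (np.float64(34.0), np.float64(-30.0), np.float64(-99.0))]
170 [(np.float64(-6.0), np.float64(-62.0), np.float64(21.0)), (np.float64(37.0), np.float64(-29.0), np.float64(-81.0)), (np.float64(37.0), np.float64(-29.0), np.float64(-82.0)), (np.float64(37.0), np.float64(-2
[... 1138 characters left out ...]
p.float64(34.0), np.float64(-7.0), np.float64(-98.0))]
282 [[-10.3  -7.1  -6.1]
 [ -6.3  -8.3  -6.6]
 [ 12.1   7.3  -6.9]
 [ -8.2  -2.8  -7.3]
 [  3.6   7.   -7.4]
 [-10.6   6.7  -7.6]
 [  9.5   6.9  -7.6]
 [ -7.3   9.5  -7.7]
 [ -1.3   9.2  -7.8]
 [ -7.3  -0.5  -8. ]]
-90 185 [-38.8 -85.2] [38.9 88.8]
-85 138 [-38.1 -84.7] [34.2 87.6]
-80 76 [-37.2 -85.5] [37.5 86.9]
-75 8 [-31.2 -82.8] [ 6.8 83.9]
-70 3 [-10.9  15.8] [-8.2 17.1]
-65 10 [-10.7  11.7] [-0.4 17.3]
-60 22 [-10.5 -14.1] [ 3.  16.5]
-55 34 [-12.  -12.7] [12.1 16.4]
-50 28 [-11.3 -12.2] [12.3 14.7]
-45 28 [-10.4 -11.1] [10.2 13.6]
-40 26 [-11.3 -11.1] [11.5 12.4]
-35 112 [-38.8 -78.9] [38.9 57.5]
-30 210 [-39.8 -82.1] [39.9 57.5]
```

View pics/s1.png

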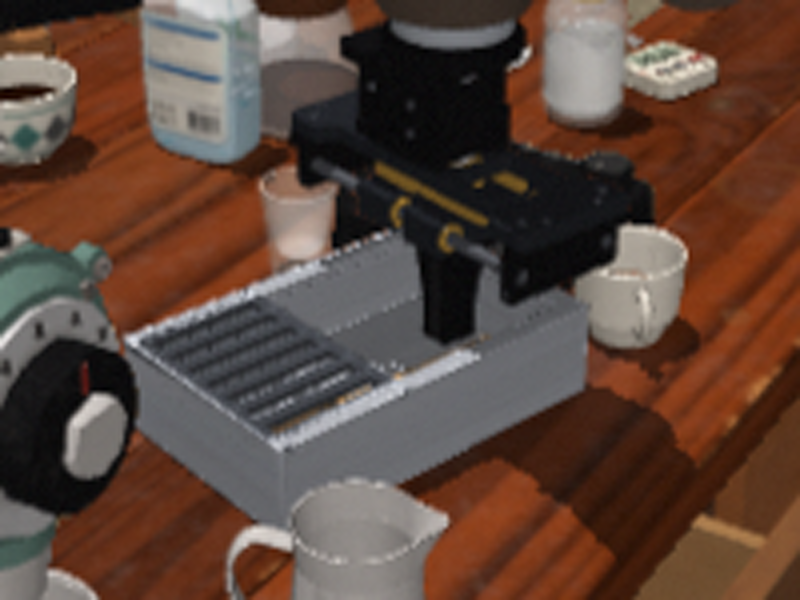

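The side and wrist views agree: the fingers closed above the handle. The fingertips are about 5 mm behind the reported TCP rather than 19 mm ahead, so the reported point lies about 24 mm too far forward. I'll reopen and go 23 mm lower. That leaves the body at z ≈ 78 mm, clear of the rim.

>>> drive_tool:
  rows:
    - [40,0,0,0,0,0,0]
    - [40,0,0,0,0,0,0]
    - [40,0,0,0,0,0,0]
    - [40,0,0,0,0,0,0]
    - [40,0,0,0,0,0,0]

```text
time_s: 5.22
tcp_pos: [0.3391, 0.2548, 0.0267]
ee_rot: [[-0.307, -0.952, 0.0], [-0.952, 0.307, -0.0], [0.0, -0.0, -1.0]]
wrist_force: [0.7, -0.0, -0.3]
gripper_width: 0.296
gripper_force: 0.0
```

>>> drive_tool:
  rows:
    - [40,0,0,-8,0,0,0]
    - [40,0,0,-7,0,0,0]
    - [40,0,0,-4,0,0,0]
    - [40,0,0,0,0,0,0]
    - [40,0,0,0,0,0,0]

```text
time_s: 5.63
tcp_pos: [0.3389, 0.2545, 0.0071]
ee_rot: [[-0.307, -0.952, -0.001], [-0.952, 0.307, -0.001], [0.002, 0.0, -1.0]]
wrist_force: [0.0, 0.6, -0.4]
gripper_width: 0.395
gripper_force: 0.0
```

>>> drive_tool:
  rows:
    - [40,0,0,-3,0,0,0]
    - [40,0,0,0,0,0,0]
    - [0,0,0,0,0,0,0]
    - [0,0,0,0,0,0,0]
    - [0,0,0,0,0,0,0]

```text
time_s: 6.05
tcp_pos: [0.3391, 0.2549, 0.0048]
ee_rot: [[-0.307, -0.952, 0.0], [-0.952, 0.307, 0.0], [-0.0, -0.0, -1.0]]
wrist_force: [-0.4, -1.3, 1.2]
gripper_width: 0.252
gripper_force: 0.0
```

>>> drive_tool:
  rows:
    - [0,0,0,0,0,0,0]
    - [0,0,0,0,0,0,0]
    - [0,0,0,0,0,0,0]
    - [0,0,0,0,0,0,0]

```text
time_s: 6.38
tcp_pos: [0.3391, 0.2549, 0.0048]
ee_rot: [[-0.307, -0.952, 0.0], [-0.952, 0.307, 0.0], [-0.0, -0.0, -1.0]]
wrist_force: [-1.0, -0.5, 0.7]
gripper_width: 0.181
gripper_force: 30.0
```

>>> drive_tool:
  rows:
    - [0,0.4,1.3,14.5,-0.083,0.027,0]
    - [0,0.8,2.4,12.7,-0.083,0.027,0]
    - [0,0,0,0,0,0,0]

```text
time_s: 6.63
tcp_pos: [0.3431, 0.2631, 0.0336]
ee_rot: [[-0.3, -0.953, -0.049], [-0.939, 0.304, -0.162], [0.169, -0.003, -0.986]]
wrist_force: [0.3, 1.1, -0.1]
gripper_width: 0.175
gripper_force: 30.0
```

>>> drive_tool:
  rows:
    - [0,0,0,0,0,0,0]
    - [0,0,0,0,0,0,0]

```text
time_s: 6.8
tcp_pos: [0.3396, 0.2577, 0.0313]
ee_rot: [[-0.303, -0.951, -0.055], [-0.937, 0.308, -0.166], [0.175, 0.001, -0.985]]
wrist_force: [-0.3, -1.0, -0.5]
gripper_width: 0.176
gripper_force: 30.0
```

>>> drive_tool:
  rows:
    - [0,0.4,1.2,6.3,-0.042,0.013,0]
    - [0,0.4,1.2,6.2,-0.041,0.014,0]
    - [0,0.5,1.7,6.1,-0.042,0.013,0]
    - [0,0.6,1.8,6.1,-0.041,0.014,0]
    - [0,0,0,0,0,0,0]

```text
time_s: 7.22
tcp_pos: [0.3427, 0.2653, 0.0563]
ee_rot: [[-0.288, -0.952, -0.105], [-0.895, 0.306, -0.325], [0.342, 0.001, -0.94]]
wrist_force: [-1.2, 0.9, 0.0]
gripper_width: 0.176
gripper_force: 30.0
```

```bash
python3 - <<'E'
from h import *
np.set_printoptions(precision=4,suppress=True)
s=sense();p=capture("wrist");t=capture("side");print(s["tcp_pos"],np.array(s["ee_rot"]),s["wrist_force"],s["gripper_width"])
a=cv2.resize(p["frame"],None,fx=.7,fy=.7);b=cv2.resize(t["frame"][180:330,200:400],(392,294),interpolation=cv2.INTER_CUBIC)
cv2.imwrite("pics/t1.png",np.hstack([a,b])[:,:,::-1])
for q in(p,t):
    f=cv2.cvtColor(q["frame"],cv2.COLOR_RGB2HSV);v,u=np.nonzero((f[...,0]>8)&(f[...,0]<30)&(f[...,1]>70)&(f[...,2]>90)&(q["z_map"]>0))
    a=tray(world(q,u,v,s));k=(abs(a[:,0])<100)&(abs(a[:,1])<40)&(a[:,2]>3)&(a[:,2]<110)&(a[:,0]>-22)
    a=a[k];
    for x in range(-20,90,10):
        m=abs(a[:,0]-x)<5; print(x,m.sum(),np.percentile(a[m],[5,50,95],0)[:,1:].round(1).tolist() if m.sum()>3 else "")
E
```

```text
[0.3427 0.2653 0.0563] [[-0.2878 -0.9519 -0.1052]
 [-0.8947  0.3064 -0.3251]
 [ 0.3417  0.0005 -0.9398]] [-1.2495  0.8704  0.0003] 0.17596860920488727
-20 0 
-10 227 [[-16.6, 48.8], [-9.8, 50.3], [-2.5, 51.8]]
0 528 [[-16.7, 51.0], [-9.5, 53.0], [-2.7, 55.2]]
10 230 [[-16.7, 54.3], [-9.6, 55.8], [-3.0, 57.1]]
20 0 
30 497 [[-16.9, 62.6], [-10.1, 64.6], [-3.3, 66.4]]
40 638 [[-17.1, 65.8], [-10.5, 68.0], [-3.5, 69.9]]
50 681 [[-17.6, 69.4], [-10.5, 71.5], [-3.7, 73.6]]
60 631 [[-17.7, 72.8], [-10.6, 75.0], [-3.7, 77.3]]
70 559 [[-17.2, 75.7], [-10.9, 78.4], [-4.5, 79.8]]
80 10 [[-13.1, 73.5], [-11.0, 74.2], [-9.3, 74.8]]
-20 1 
-10 26 [[-18.1, 43.7], [-12.8, 49.0], [-4.4, 51.3]]
0 34 [[-18.7, 47.3], [-13.8, 52.0], [-4.1, 54.6]]
10 31 [[-19.1, 50.2], [-14.3, 55.9], [-4.6, 58.8]]
20 32 [[-18.0, 55.0], [-14.6, 59.5], [-4.6, 61.9]]
30 23 [[-18.5, 56.8], [-12.4, 62.6], [-5.8, 65.0]]
40 0 
50 0 
60 0 
70 0 
80 0
```

View pics/t1.png

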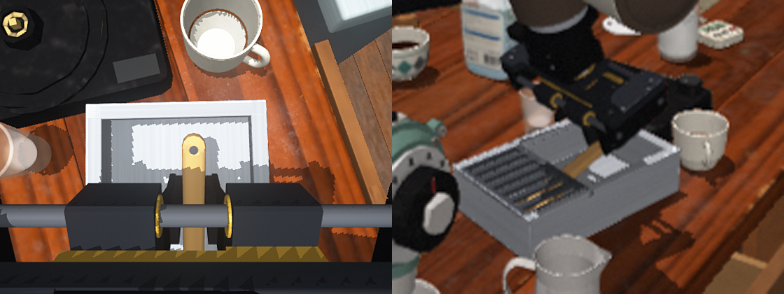

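The handle end is up and out, the tilt is 19.5°, and the blade is still under the bars. In the left panel the tip is at about (193,150), with about 5 mm to the grate edge and about 3 mm to the floor. Now I draw it out along its axis.

>>> drive_tool:
  rows:
    - [0,-1.5,-5,1.4,0,0,0]
    - [0,-3,-9,3.2,0,0,0]
    - [0,-3,-9,3.3,0,0,0]
    - [0,-3,-9,3.3,0,0,0]
    - [0,-3,-9,3.3,0,0,0]

```text
time_s: 7.73
tcp_pos: [0.328, 0.2218, 0.0716]
ee_rot: [[-0.289, -0.952, -0.106], [-0.894, 0.307, -0.325], [0.342, 0.001, -0.94]]
wrist_force: [-0.0, 0.2, -0.6]
gripper_width: 0.179
gripper_force: 30.0
```

>>> drive_tool:
  rows:
    - [0,-3,-9,3.3,0,0,0]
    - [0,-3,-9,3.3,0,0,0]
    - [0,-3,-9,3.3,0,0,0]
    - [0,-3,-9,3.3,0,0,0]
    - [0,0,0,0,0,0,0]

```text
time_s: 8.15
tcp_pos: [0.3158, 0.1855, 0.0849]
ee_rot: [[-0.289, -0.951, -0.107], [-0.894, 0.308, -0.325], [0.342, 0.001, -0.94]]
wrist_force: [0.3, 0.2, -0.9]
gripper_width: 0.183
gripper_force: 30.0
```

>>> drive_tool:
  rows:
    - [0,-1.5,-5,2,0,0,0]
    - [0,-1.5,-5,2,0,0,0]
    - [0,0,0,0,0,0,0]

```text
time_s: 8.4
tcp_pos: [0.3133, 0.1767, 0.0885]
ee_rot: [[-0.289, -0.952, -0.106], [-0.894, 0.307, -0.325], [0.342, 0.001, -0.94]]
wrist_force: [0.8, 0.1, 0.3]
gripper_width: 0.181
gripper_force: 30.0
```

```bash
python3 - <<'E'
from h import *
np.set_printoptions(precision=4,suppress=True)
s=sense();p=capture("top");t=capture("side");print(s["tcp_pos"],s["wrist_force"],s["gripper_width"])
a=cv2.resize(p["frame"][180:330,150:350],(400,300),interpolation=cv2.INTER_CUBIC);b=cv2.resize(t["frame"][160:310,200:400],(400,300),interpolation=cv2.INTER_CUBIC)
cv2.imwrite("pics/t2.png",np.hstack([a,b])[:,:,::-1])
for q in(p,t):
    f=cv2.cvtColor(q["frame"],cv2.COLOR_RGB2HSV);v,u=np.nonzero((f[...,0]>8)&(f[...,0]<30)&(f[...,1]>70)&(f[...,2]>90)&(q["z_map"]>0))
    a=tray(world(q,u,v,s));k=(abs(a[:,0])<100)&(abs(a[:,1])<40)&(a[:,2]>20)&(a[:,2]<110)
    a=a[k]
    if len(a): print("old-tray: min x",np.sort(a[:,0])[:5],"rows",a[np.argsort(a[:,0])[:3]])
E
```

```text
[0.3133 0.1767 0.0885] [0.8421 0.1223 0.2858] 0.18148848362931835
old-tray: min x [0.2365 0.7672 0.8958 1.1581 1.2326] rows [[  0.2365 -18.524   47.9598]
 [  0.7672 -11.3807  46.8812]
 [  0.8958 -14.5223  50.7541]]
```

View pics/t2.png

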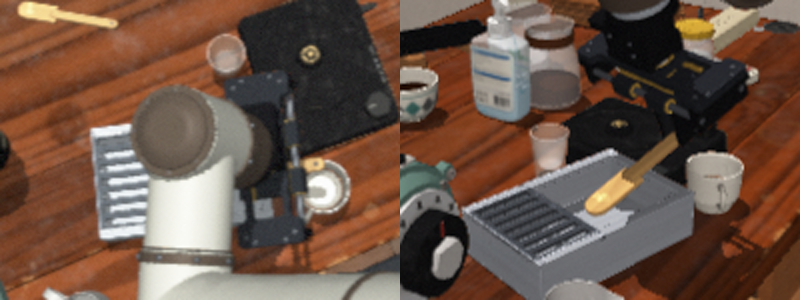

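The blade lies clear of the grate in the opening, with its end at about (590,205) in the right panel. The tray, shot glass and cups look unmoved. I'll lift straight up, then level and move back over the tray.

>>> drive_tool:
  rows:
    - [0,0,0,8,0,0,0]
    - [0,0,0,18,0,0,0]
    - [0,0,0,20,0,0,0]
    - [0,0,0,20,0,0,0]
    - [0,0,0,20,0,0,0]

```text
time_s: 8.92
tcp_pos: [0.3137, 0.1776, 0.1756]
ee_rot: [[-0.288, -0.952, -0.106], [-0.894, 0.307, -0.325], [0.342, 0.001, -0.94]]
wrist_force: [-0.5, 0.3, -1.0]
gripper_width: 0.18
gripper_force: 30.0
```

>>> drive_tool:
  rows:
    - [0,7,14,10,0.041,-0.013,0]
    - [0,8,15,10,0.066,-0.021,0]
    - [0,8,15,10,0.083,-0.027,0]
    - [0,8,15,10,0.083,-0.027,0]
    - [0,7,14,10,0.06,-0.019,0]

```text
time_s: 9.33
tcp_pos: [0.352, 0.251, 0.2258]
ee_rot: [[-0.307, -0.952, 0.001], [-0.952, 0.307, 0.006], [-0.006, 0.001, -1.0]]
wrist_force: [0.4, 0.2, 0.6]
gripper_width: 0.174
gripper_force: 30.0
```

>>> drive_tool:
  rows:
    - [0,0,0,0,0,0,0]
    - [0,0,0,0,0,0,0]
    - [0,0,0,0,0,0,0]

```text
time_s: 9.58
tcp_pos: [0.351, 0.2497, 0.2236]
ee_rot: [[-0.307, -0.952, -0.003], [-0.952, 0.307, -0.002], [0.002, 0.002, -1.0]]
wrist_force: [-1.4, 1.1, -0.8]
gripper_width: 0.178
gripper_force: 30.0
```

```bash
python3 - <<'E'
from h import *
np.set_printoptions(precision=4,suppress=True)
s=sense();p=capture("wrist");t=capture("side");print(s["tcp_pos"],s["ee_rot"][2],s["wrist_force"])
a=cv2.resize(p["frame"],None,fx=.7,fy=.7);b=cv2.resize(t["frame"][130:340,190:470],(392,294),interpolation=cv2.INTER_CUBIC)
cv2.imwrite("pics/t3.png",np.hstack([a,b])[:,:,::-1])
for n,q in(("wrist",p),("side",t)):
    f=cv2.cvtColor(q["frame"],cv2.COLOR_RGB2HSV);v,u=np.nonzero((f[...,0]>8)&(f[...,0]<30)&(f[...,1]>70)&(f[...,2]>90)&(q["z_map"]>0))
    a=tray(world(q,u,v,s));a=a[(abs(a[:,0])<115)&(abs(a[:,1])<40)&(a[:,2]>170)&(a[:,2]<260)]
    print(n,len(a),a[:,:].min(0),a.max(0))
    for x in range(-100,101,20):
        m=abs(a[:,0]-x)<6
        if m.sum()>3: print(x,m.sum(),np.median(a[m],0)[1:],np.percentile(a[m][:,2],[5,95]))
    w=world(q,*np.nonzero(q["z_map"]>0)[::-1],s);b=tray(w);k=(b[:,2]>46)&(b[:,2]<66)&(abs(b[:,0])<125)&(abs(b[:,1])<85)
    print("tray",cv2.minAreaRect((w[k][:,:2]*1000).astype(np.float32)),np.median(b[k][:,2]))
E
```

```text
[0.351  0.2497 0.2236] [ 0.0024  0.0021 -1.    ] [-1.3746  1.0593 -0.7958]
wrist 4000 [  2.4021  -5.8929 226.6441] [ 92.4941  10.6443 236.5987]
0 104 [  2.3775 233.8312] [231.8702 234.8177]
20 492 [  2.7754 234.1593] [232.6594 235.0509]
40 199 [  2.3099 234.1844] [232.9667 235.1856]
60 744 [  1.754  234.3275] [232.8716 235.4346]
80 675 [  1.6547 234.5217] [233.1396 235.5755]
tray ((366.8497314453125, 303.7789001464844), (211.5672607421875, 136.17774963378906), 73.59329223632812) 55.700507899107215
side 488 [-85.1358 -13.465  225.1555] [ 90.7025  18.2875 236.2593]
-80 54 [ -1.1758 230.551 ] [226.4741 231.6722]
-60 47 [ -2.5647 231.0673] [227.1666 232.1253]
-40 41 [ -1.5435 231.3586] [228.0999 232.403 ]
-20 48 [ -2.4964 232.3097] [227.4056 235.2848]
0 35 [ -3.2497 233.3434] [226.9218 235.376 ]
20 33 [ -4.1289 233.5454] [227.1902 235.8389]
40 27 [ -3.6726 234.6676] [227.2642 235.8885]
80 21 [ -6.0533 233.0677] [228.7952 235.7006]
tray ((365.1988220214844, 302.0921630859375), (215.80055236816406, 139.5621337890625), 73.32765197753906) 55.86378663787504
```

View pics/t3.png

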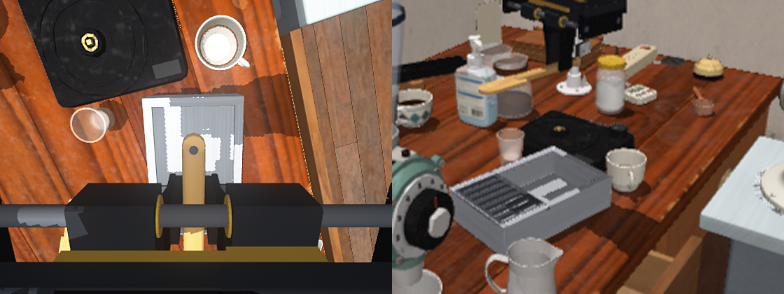

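The paddle is level to within 1° over the tray. The tray is where it was, and the gap is about 168 mm. I'll settle and hand in.

>>> drive_tool:
  rows:
    - [0,0,0,0,0,0,0]
    - [0,0,0,0,0,0,0]
    - [0,0,0,0,0,0,0]
    - [0,0,0,0,0,0,0]
    - [0,0,0,0,0,0,0]

```text
time_s: 10.1
tcp_pos: [0.3516, 0.2504, 0.2242]
ee_rot: [[-0.307, -0.952, -0.001], [-0.952, 0.307, 0.001], [-0.0, 0.001, -1.0]]
wrist_force: [0.4, 0.7, -0.6]
gripper_width: 0.176
gripper_force: 30.0
```

```bash
python3 -c "
from station import *
s=sense();print(s['time_s'],s['tcp_pos'],s['joint_velocities'],s['gripper_force']);print(finish_job())"
```

```text
10.1 [0.35162793 0.25038378 0.22416595] [-0.09393484 -0.14261809 -0.00283631 -0.02283064  0.04807426 -0.03539568] 29.9997541308403
the job is handed in; nothing more can be done
None
```

The larger paddle came out handle-first and is held level and still, about 17 cm above the grate and straight over the tray; the tray measured unmoved, the glass and jar looked undisturbed in the pictures, and the job was handed in at 10.1 s (no verdict was returned).

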